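# Turn the toe bone to the camera and point it out for focusing

## Robot

A 6-joint arm with a two-finger parallel gripper is mounted at the origin on a cart in front of the work surface, level with it; the furniture and walls round the work are solid. World frame = base frame: x ahead of the robot, y to its left, z up, the work surface at z = 0. Lengths are in m, angles in rad, forces in N, time in s.
With the tool pointing down it reaches from about 0.35 to 0.85 m from the base axis. Payload 8.1 kg.
Tool frame: the origin (TCP) lies between the finger pads; the fingertips stand 17 mm ahead of it and the grasp point (between the pads) lies 2 mm behind it (robot.tips_ahead is the distance from the TCP to the fingertips, in m); z points along the fingers, y is the direction in which the jaws open and shut (so a half turn about z gives the same grasp; the last joint's range is limited). The gripper opens to 93 mm and grips with 3 to 60 N. Pads are 15 mm wide; open, the fingers measure 128 mm over their backs; the gripper's body (75 mm by 188 mm) begins 65 mm behind the grasp point.
Start: joints at [-1.378, 0.13, 1.488, -0, 1.523, -0.085], TCP at [0.165, -0.577, 0.236] pointing down, gripper open.
Joint ranges: [-2.96, 2.96], [-0.89, 2.26], [0.02, 2.5], [-1.34, 4.48], [0, 2.73], [-2.66, 2.66]. Speed limits (rad/s): [2.39, 2.39, 2.79, 3.14, 3.14, 3.14].

## Interface

Orientations are given as a 3x3 rotation matrix whose columns are the frame's x, y, z axes.
In Python, from plant import robot gives the robot as it stands. The module is installed in compiled form; this text tells all that it offers. Calls block until the motion is done:
- robot.goto(position, orientation): joint-space move of the TCP to a pose.
- robot.move_linear(position, ori=None, velocity=0.15): straight line of the TCP; ori=None keeps the orientation; velocity is the mean speed in m/s.
- robot.set_joints(angles): joint-space move.
- robot.command_gripper(opening, effort=None): opening from 0.0 (shut) to 1.0 (fully open); effort is the grip in N (None keeps the last); returns when the fingers have stopped.
- robot.wait(seconds).
- robot.inverse_kinematics(position, orientation): joint angles nearest the present ones, or None.
- robot.get_image(name): name is "side" or "top"; returns a dict with "image" (480x640x3 uint8, blue, green, red), "K" (3x3 intrinsics, pixels), "rvec" (rotation vector, rad) and "tvec" (3), from world to camera coordinates, as OpenCV has them. Camera axes: x right, y down, z forward; pixel columns grow to the right and rows downward; lengths in m; the calibration is good to about 2 mm. A picture is of the moment at which its call begins. There is no depth.
A pose or a line that the arm cannot do raises robot.MotionError and nothing moves.
- robot.finish_job(): hands the job in, once; it reports no verdict.
Readings, each from a call of its own:
- robot.current_clock(): time.
- robot.current_q(): joint angles.
- robot.current_qd(): joint speeds.
- robot.current_joint_torque(): joint torques, N m.
- robot.current_tcp_pos(): TCP position.
- robot.current_tool_rot(): TCP orientation.
- robot.current_force(): force on the tool from outside, world axes, zero at the start.
- robot.current_wrist_torque(): the same for the moment, N m.
- robot.current_gripper_width(): opening from 0.0 (shut) to 1.0 (fully open).
Only numpy, scipy, OpenCV 4.12 (cv2) and the standard library are available. Lean on these libraries where they do the work, as an engineer would, in place of code of your own. Each camera call takes 0.05 s, during which the arm holds its last target.

## Task

Set up the toe bone for its photograph: push the photo turntable round by its side lever until the toe bone is squarely in front of the camera lens, in line with the rail, and let go of the lever. Then point at the middle of the bone from just above, fingertips within about 5 cm of it but not touching, and keep still there for two seconds so that the photographer can focus on that piece; finally rise well clear, at least 25 cm from the bone, out of the picture. Do not touch any of the pieces on the turntable or the camera, and leave the brush, the caliper and the loose bone shell where they lie.

Things in the scene. Friction and masses are not known exactly. Their poses are not given: they have to be found in the camera images.
- turntable: Fixed base of the photo turntable with its wooden board. Origin on the turning axis at bench height, z up; +y runs along a flat aluminium rail (40 mm wide, top 70 mm above the bench, with a brass stud to 73 mm, 112 mm from the axis) to the camera. The board's top is 60 mm above the bench; it reaches from the axis 150 mm to -x, 140 to +x, 165 to -y, 435 to +y.
- platter (a joint): Angle in rad of the round platter (aluminium, grey top, 200 mm across, edge 95 to 110 mm above the bench) that turns on the base and carries the pieces; positive counter-clockwise from above. At 0 its lever points to -x of the base. Turns both ways over a full turn with a steady drag of 0.15 N m (about 1.2 N at the lever) and stays where left.
- lever_mid (a point): Point to push, sideways, on the platter's lever: a level steel rod 8 mm thick, sticking out radially from the platter's edge, bare from 109 to 150 mm from the axis, with a 20 mm black ball at its end (centre 160 mm out). This point is on its centre line, 128 mm from the axis, 102.5 mm above the bench. Under the rod is free space down to the board or the rail.
- photo_camera: Black camera clamped on the rail, lens towards the platter: 118 mm wide, its top 190 mm above the bench. Origin on the turning axis at bench height (same frame as the turntable base); the camera stands from 308 to 405 mm from the axis along +y. Must not be touched.
- lens_front (a point): Centre of the lens's front glass, 308 mm from the turning axis along +y, 138 mm above the bench.
- bone_mid (a point): Middle of the toe bone, 12 mm above its underside (which is 110 mm above the bench); its top is 23 mm, at its thick ends 30 mm above the underside. Pale, dumbbell-shaped, two knobbly ends, 67 x 82 x 30 mm, loose on the platter about 55 mm from the axis, turning with it. It is squarely in front of the lens when this point lies on the turntable's +y axis on the lens side.
- chalk_b: Pale angular chalk lump 43 x 43 x 24 mm, loose on the platter. Origin at the centre of its underside. Not to be touched.
- clod_f: Brown smooth rock lump 34 x 36 x 21 mm, loose on the platter. Origin at the centre of its underside. Not to be touched.
- bone_shell: Curved shell-like bone fragment 112 x 105 x 32 mm, loose on the bench right of the turntable. Origin at the centre of its underside.
- caliper: Steel caliper 88 x 198 x 15 mm, loose on the bench at the front, right of the turntable. Origin at the centre of its underside.
- brush_2: Flat dust brush with red handle 24 x 184 x 12 mm, loose on the board in front of the camera rail, on the side nearer the robot, about 200 to 370 mm from the turning axis. Origin at the centre of its underside.
- toe_bone: The toe bone itself; origin at the centre of its underside (its extents 67 x 82 mm). Not to be touched.

How it is judged:
By the outcome, as a careful person would: the job done as asked, in the order asked, and still so for the second after the job is handed in, with the robot touching nothing.
It also fails if it takes over 64 s, if anything falls off the work surface, if the arm or the gripper's body presses on something with over 40 N, if the wrist force passes 120 N, or if a joint passes its speed limit or range.

## Working session

There is one attempt and no reset: what is moved stays moved. The work goes in short steps, each a Python script; the robot and the scene stay as the last script left them, time stands still between calls to the robot, and variables do not carry over. Pictures are saved under pics/ and viewed, and the job is handed in when it is done.

```bash
mkdir -p pics; ls
python3 - <<'E'
from plant import robot
import cv2,pickle
d={}
for n in("side","top"):
    r=robot.get_image(n);cv2.imwrite(f"pics/{n}0.png",r["image"]);d[n]={k:r[k] for k in("K","rvec","tvec")}
    print(n,r["K"],r["rvec"],r["tvec"])
pickle.dump(d,open("cal.pkl","wb"))
print(robot.current_clock(),robot.current_tcp_pos(),robot.tips_ahead,robot.current_gripper_width())
E
```

```text
pics
side [[537.26966862   0.         321.6063205 ]
 [  0.         537.26966862 241.42030446]
 [  0.           0.           1.        ]] [ 0.18307458 -2.77036336  1.35617921] [0.50691525 0.09852115 1.48285295]
top [[519.73778983   0.         318.96563519]
 [  0.         519.73778983 237.2407917 ]
 [  0.           0.           1.        ]] [ 2.12598348 -2.18458933  0.10704   ] [0.08006018 0.49933241 1.35737949]
0.1 [ 0.16446183 -0.5765116   0.23467578] 0.017 1.0004779297152924
```

View pics/top0.png

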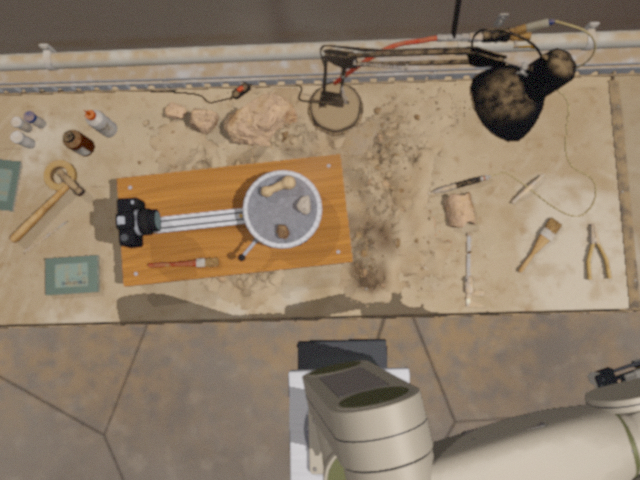

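View pics/side0.png

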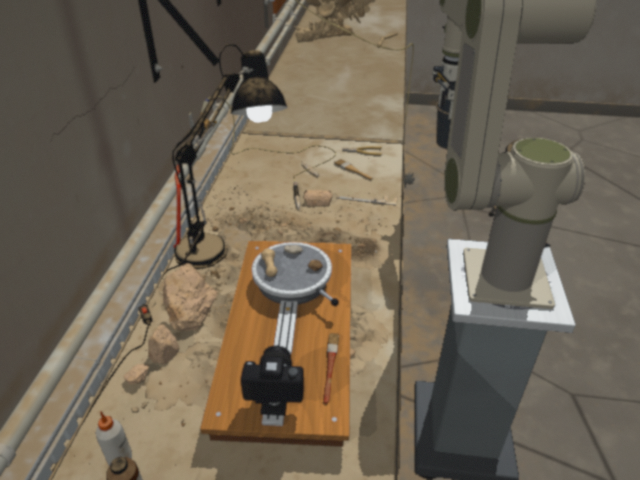

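The top view shows the platter at about (283,209), the camera to the left at (135,222), the lever ball at about (242,257) and the toe bone at about (277,186). I'll enlarge both views.

Run:
```python
import cv2
a=cv2.imread("pics/top0.png")[150:290,110:360]
cv2.imwrite("pics/top0z.png",cv2.resize(a[:, 120:230],None,fx=6,fy=6,interpolation=cv2.INTER_CUBIC)[:600])
cv2.imwrite("pics/top0b.png",cv2.resize(a,None,fx=3.2,fy=3.2,interpolation=cv2.INTER_CUBIC))
b=cv2.imread("pics/side0.png")[230:330,235:355]
cv2.imwrite("pics/side0z.png",cv2.resize(b,None,fx=6,fy=6,interpolation=cv2.INTER_CUBIC))
```

```text
(no output)
```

View pics/top0z.png

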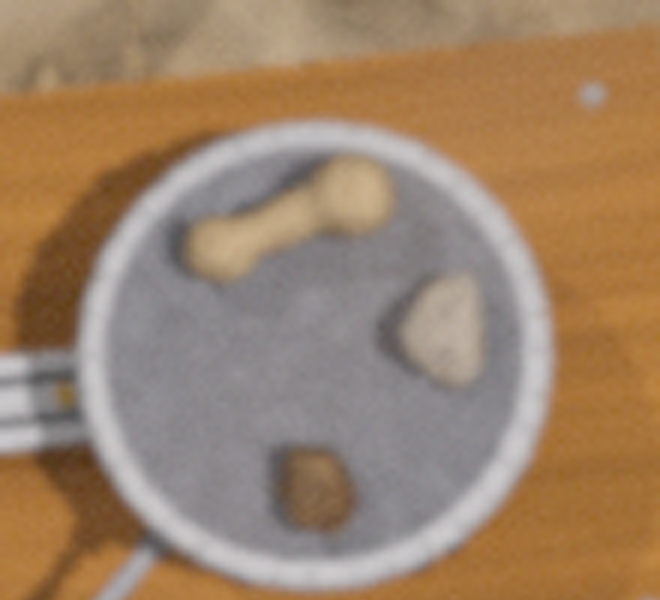

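View pics/side0z.png

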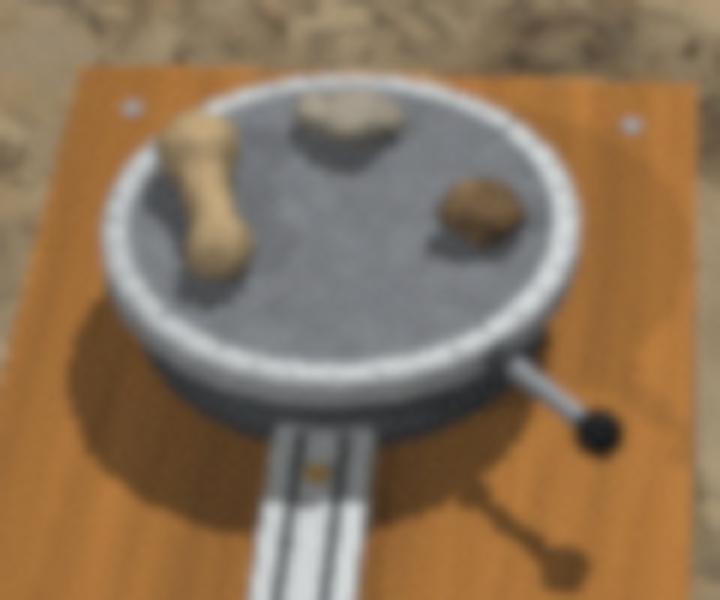

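View pics/top0b.png

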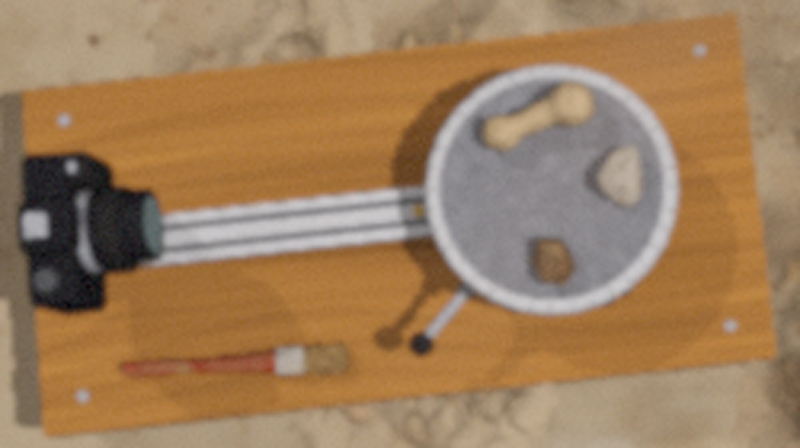

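```bash
cat > h.py <<'E'
import numpy as np,cv2,pickle
cal=pickle.load(open("cal.pkl","rb"))
def ray(n,uv,z):
    c=cal[n];R=cv2.Rodrigues(np.array(c["rvec"],float))[0];t=np.array(c["tvec"],float).ravel()
    d=R.T@np.linalg.inv(c["K"])@np.array([uv[0],uv[1],1.]);C=-R.T@t
    return C+d*(z-C[2])/d[2]
def proj(n,P):
    c=cal[n];return cv2.projectPoints(np.array(P,float).reshape(-1,3),np.array(c["rvec"],float),np.array(c["tvec"],float),c["K"],None)[0].reshape(-1,2)
def zt(u,v,s=6,o=(230,150)): return ((u+.5)/s-.5+o[0],(v+.5)/s-.5+o[1])
def tb(u,v): return zt(u,v,3.2,(110,150))
def sz(u,v): return zt(u,v,6,(235,230))
def M(p): # base pose -> matrix
    c,s=np.cos(p[2]),np.sin(p[2]); return np.array([[c,-s,p[0]],[s,c,p[1]]])
E
python3 - <<'E'
from h import *
from scipy.optimize import least_squares
cor=[(-.15,.435),(.14,.435),(.14,-.165),(-.15,-.165)]
px=[tb(45,435),tb(22,90),tb(738,14),tb(776,356)]
W=[ray("top",q,.06)[:2] for q in px]
print(W, [np.linalg.norm(W[i]-W[(i+1)%4]) for i in range(4)])
pc=ray("top",zt(315.5,354),.11)[:2]; print("platter",pc)
# platter side
print("platter side ell", ray("side",sz(342,228),.11)[:2])
stud=ray("top",zt(66,393),.073)[:2];print("stud",stud,np.linalg.norm(stud-pc))
print("stud side",ray("side",sz(317,472),.073))
lens=None
f=lambda p:np.r_[*[M(p)@np.r_[c,1]-w for c,w in zip(cor,W)],2*(p[:2]-pc),M(p)@[0,.112,1]-stud]
r=least_squares(f,[pc[0],pc[1],0]);print(r.x,r.fun.round(4))
for n,g,q in(("top",tb,(421,343)),("side",sz,(598,432))):
    b=ray(n,g(*q),.1025)[:2]; d=b-r.x[:2]; print("ball",n,b,np.linalg.norm(d))
    a=np.arctan2(d[1],d[0])-r.x[2]-np.pi; print(" platter angle",np.degrees(a))
for n,pts in(("top",[zt(350,195),zt(217,248),zt(285,218)]),("side",[sz(203,140),sz(216,245),sz(205,192)])):
    for q in pts: 
        w=ray(n,q,.127)[:2]; d=w-r.x[:2];print(n,w,np.linalg.norm(d),np.degrees(np.arctan2(d[1],d[0])-r.x[2]))
E
```

```text
[array([0.38571464, 0.57620962]), array([0.67208658, 0.6002327 ]), array([0.71847047, 0.00362585]), array([ 0.43364386, -0.01834273])] [np.float64(0.28737779206354896), np.float64(0.5984072223652485), np.float64(0.28567257487884795), np.float64(0.5964811046180493)]
platter [0.56761014 0.15652944]
platter side ell [0.56582028 0.16592836]
stud [0.56003877 0.26824666] 0.11197349015013394
stud side [0.55849898 0.27141047 0.073     ]
[0.56796862 0.15641046 0.07889304] [-0.0016  0.002   0.0012  0.0009  0.0021 -0.0007 -0.0022 -0.0016  0.0007
 -0.0002 -0.0009 -0.0002]
ball top [0.44868311 0.26272736] 0.15978834649088933
 platter angle -46.23024820761141
ball side [0.44762877 0.26407941] 0.1614753319487679
 platter angle -46.33947115831515
top [0.63164788 0.13942532] 0.06590556393173662 -19.45501712052674
top [0.61074271 0.19550102] 0.05794561769936685 37.903454277812415
top [0.62266036 0.16682718] 0.05567490116169607 6.263306108393684
side [0.62978578 0.13722638] 0.0647255004001641 -21.761225674806568
side [0.61065833 0.20270368] 0.06297200741991262 42.7987896323304
side [0.62193831 0.17055489] 0.0557924012834286 10.165608046509961
```

The base fit is good: axis at (0.568, 0.1565), yaw 4.5°, ball 160 mm from the axis, stud 112 mm. The lever is at -46.3° and the bone about 6–10° off base +x. It needs about +82° CCW, which sweeps the lever along the robot side, away from the rail and the brush. Next I check IK along that arc, with the open fingers straddling the rod.

```bash
cat >> h.py <<'E'
BX,BY,YAW=0.5680,0.1564,0.0789
def lever_pose(phi,sgn,r=.128,z=.107):
    """phi: platter angle (rad) of the TCP about the axis"""
    a=YAW+np.pi+phi; p=np.array([BX+r*np.cos(a),BY+r*np.sin(a),z])
    y=sgn*np.array([-np.sin(a),np.cos(a),0]); zz=np.array([0,0,-1.]); return p,np.c_[np.cross(y,zz),y,zz]
E
python3 - <<'E'
from h import *
from plant import robot
C=cal["top"];R=cv2.Rodrigues(np.array(C["rvec"]))[0];print("cam top",-R.T@np.array(C["tvec"]).ravel())
for s in(1,-1):
    for d in(-46.3,0,45):
        for z in(.107,.25):
            p,o=lever_pose(np.radians(d),s,z=z);q=robot.inverse_kinematics(p,o);print(s,d,z,p.round(3),None if q is None else np.round(q,2))
E
```

```text
cam top [0.34300061 0.04780365 1.4065159 ]
1 -46.3 0.107 [0.473 0.242 0.107] None
1 -46.3 0.25 [0.473 0.242 0.25 ] None
1 0 0.107 [0.44  0.146 0.107] [ 0.21 -0.14  2.   -0.    1.28  1.7 ]
1 0 0.25 [0.44  0.146 0.25 ] [ 0.21 -0.25  1.83 -0.    1.56  1.7 ]
1 45 0.107 [0.485 0.059 0.107] [ 0.02 -0.07  1.93 -0.    1.28  0.72]
1 45 0.25 [0.485 0.059 0.25 ] [ 0.02 -0.18  1.77 -0.    1.55  0.72]
-1 -46.3 0.107 [0.473 0.242 0.107] [ 0.38  0.04  1.82 -0.    1.28 -0.47]
-1 -46.3 0.25 [0.473 0.242 0.25 ] [ 0.38 -0.06  1.66 -0.    1.54 -0.47]
-1 0 0.107 [0.44  0.146 0.107] [ 0.21 -0.14  2.   -0.    1.28 -1.44]
-1 0 0.25 [0.44  0.146 0.25 ] [ 0.21 -0.25  1.83 -0.    1.56 -1.44]
-1 45 0.107 [0.485 0.059 0.107] [ 0.02 -0.07  1.93 -0.    1.28 -2.42]
-1 45 0.25 [0.485 0.059 0.25 ] [ 0.02 -0.18  1.77 -0.    1.55 -2.42]
```

Run:
```python
from h import *
from plant import robot
L=np.radians(-46.3)
p,o=lever_pose(L,-1,z=.26)
robot.goto(p,o); robot.command_gripper(0.42)
cv2.imwrite("pics/top1.png",robot.get_image("top")["image"]);i=robot.get_image("side")["image"];cv2.imwrite("pics/side1.png",i)
cv2.imwrite("pics/side1z.png",cv2.resize(i[200:380,200:400],None,fx=3,fy=3))
print(robot.current_clock(),robot.current_tcp_pos(),p,robot.current_gripper_width(),robot.current_force())
```

```text
4.2583 [0.47256088 0.24167928 0.25998126] [0.47254835 0.24168178 0.26      ] 0.4227371591267363 [-0.1493347   0.27500949  0.28615815]
```

View pics/side1z.png

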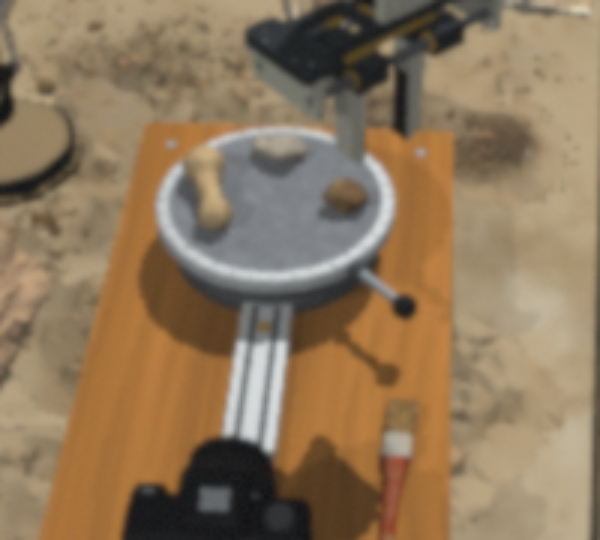

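View pics/top1.png

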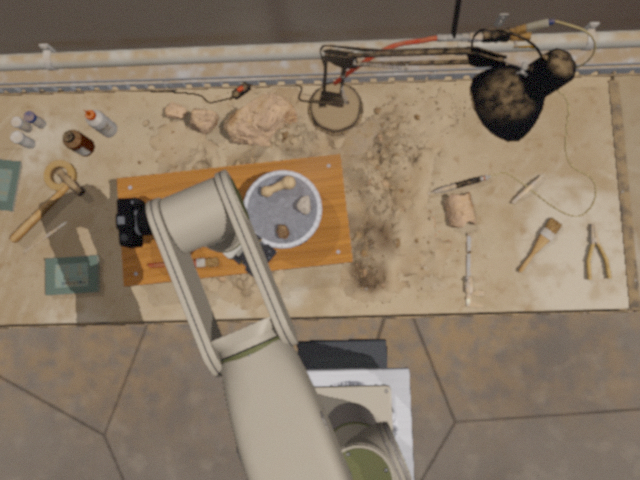

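The side view shows the gripper above the lever, with the jaws tangential and nothing underneath but the rod. I'll descend to straddle it, then start the sweep with force checks.

Run:
```python
from h import *
from plant import robot
L=np.radians(-46.3)
def rep(t): print(t,round(robot.current_clock(),2),robot.current_tcp_pos().round(4),robot.current_force().round(2),round(robot.current_gripper_width(),3))
p,o=lever_pose(L,-1,z=.16);robot.move_linear(p,o,.15)
p,o=lever_pose(L,-1,z=.107);robot.move_linear(p,o,.08);rep("down")
robot.command_gripper(0.2);rep("narrow")
for d in(-40,-30):
    p,o=lever_pose(np.radians(d),-1);robot.move_linear(p,o,.06);rep(d)
i=robot.get_image("side")["image"];cv2.imwrite("pics/side2z.png",cv2.resize(i[200:380,200:400],None,fx=3,fy=3))
```

```text
down 5.88 [0.4728 0.2417 0.1072] [ 0.16  0.79 -0.02] 0.422
narrow 6.46 [0.4726 0.2417 0.1071] [ 0.05 -0.03 -0.1 ] 0.202
-40 6.84 [0.4638 0.2307 0.1071] [0.42 0.58 1.11] 0.202
-30 7.37 [0.4527 0.2117 0.1071] [1.18 0.21 0.42] 0.196
```

View pics/side2z.png

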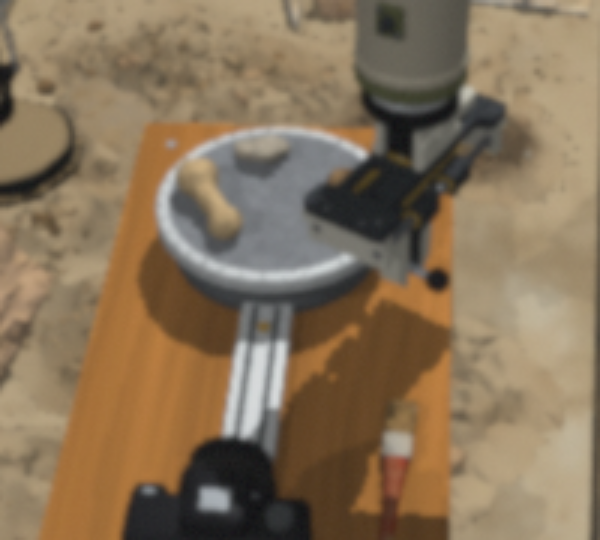

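The lever follows at about 1.2 N and the platter turns as expected. I'll continue to just short of the target and look again.

Run:
```python
from h import *
from plant import robot
def rep(t): print(t,round(robot.current_clock(),2),robot.current_tcp_pos().round(4),robot.current_force().round(2),round(robot.current_gripper_width(),3))
for d in(-20,-10,0,10,20,30):
    p,o=lever_pose(np.radians(d),-1);robot.move_linear(p,o,.06)
rep(d)
i=robot.get_image("side")["image"];cv2.imwrite("pics/side3.png",i);cv2.imwrite("pics/side3z.png",cv2.resize(i[230:330,235:355],None,fx=6,fy=6,interpolation=cv2.INTER_CUBIC))
i=robot.get_image("top")["image"];cv2.imwrite("pics/top3z.png",cv2.resize(i[150:250,230:340],None,fx=6,fy=6,interpolation=cv2.INTER_CUBIC))
```

```text
30 10.57 [0.4624 0.0841 0.1069] [-0.01 -0.14  0.25] 0.197
```

View pics/side3z.png

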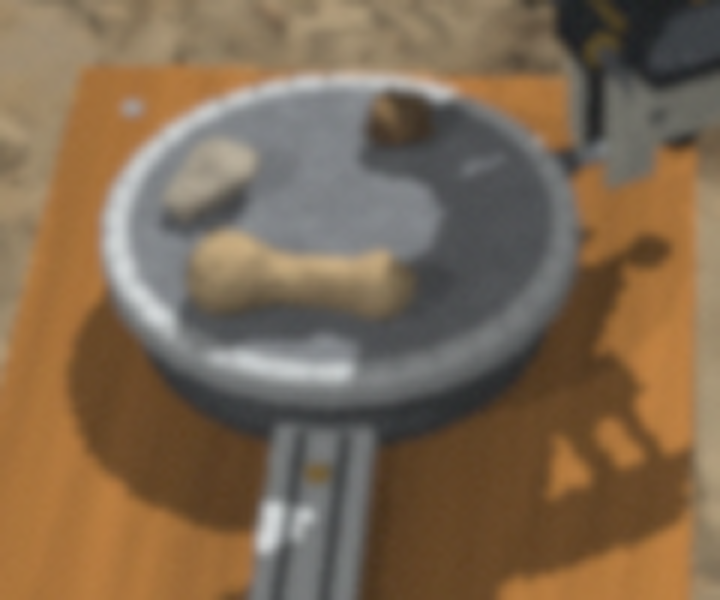

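View pics/top3z.png

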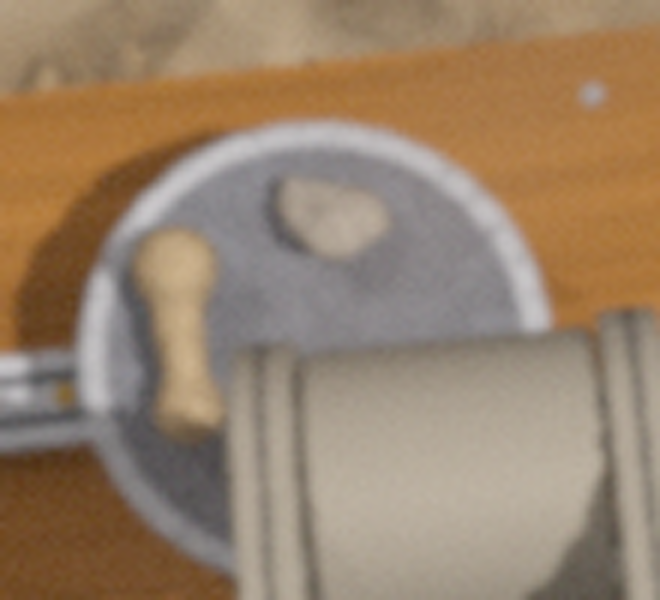

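```bash
cat >> h.py <<'E'
def inb(w): 
    m=M([BX,BY,YAW]); return m[:,:2].T@(np.asarray(w)[:2]-[BX,BY])
E
python3 - <<'E'
from h import *
for n,f,pts in(("side",sz,[(187,275),(413,285),(300,278)]),("top",zt,[(172,227),(190,440),(181,333)])):
    for q in pts:
        for z in(.122,.128):
            b=inb(ray(n,f(*q),z));print(n,q,z,(b*1000).round(1),"r",round(np.hypot(*b)*1000,1),"ang",np.degrees(np.arctan2(b[1],b[0])).round(1))
E
```

```text
side (187, 275) 0.122 [56.5 56.1] r 79.6 ang 44.8
side (187, 275) 0.128 [55.3 62.8] r 83.7 ang 48.6
side (413, 285) 0.122 [-34.9  56.9] r 66.8 ang 121.5
side (413, 285) 0.128 [-35.5  63.7] r 72.9 ang 119.1
side (300, 278) 0.122 [10.9 55.3] r 56.4 ang 78.9
side (300, 278) 0.128 [10. 62.] r 62.8 ang 80.9
top (172, 227) 0.122 [57.8 54.1] r 79.1 ang 43.1
top (172, 227) 0.128 [56.4 53.4] r 77.7 ang 43.4
top (190, 440) 0.122 [-33.   54.9] r 64.1 ang 121.0
top (190, 440) 0.128 [-34.   54.2] r 64.0 ang 122.1
top (181, 333) 0.122 [12.4 54.5] r 55.9 ang 77.2
top (181, 333) 0.128 [11.3 53.8] r 55.0 ang 78.2
```

The bone's middle is at base (11, 54.5) mm in both views (radius 55 mm ✓.), so it needs about 11.5° more CCW. I'll finish slowly, leave the lever by going straight up, and then measure.

Run:
```python
from h import *
from plant import robot
def rep(t): print(t,round(robot.current_clock(),2),robot.current_tcp_pos().round(4),robot.current_force().round(2),round(robot.current_gripper_width(),3))
for d in(36,41.5):
    p,o=lever_pose(np.radians(d),-1);robot.move_linear(p,o,.03)
robot.wait(.2);rep(d)
i=robot.get_image("side")["image"];cv2.imwrite("pics/side4z.png",cv2.resize(i[230:330,235:355],None,fx=6,fy=6,interpolation=cv2.INTER_CUBIC))
i=robot.get_image("top")["image"];cv2.imwrite("pics/top4z.png",cv2.resize(i[150:250,230:340],None,fx=6,fy=6,interpolation=cv2.INTER_CUBIC))
```

```text
41.5 12.03 [0.479  0.0644 0.107 ] [-0.94 -0.09 -0.22] 0.195
```

View pics/side4z.png

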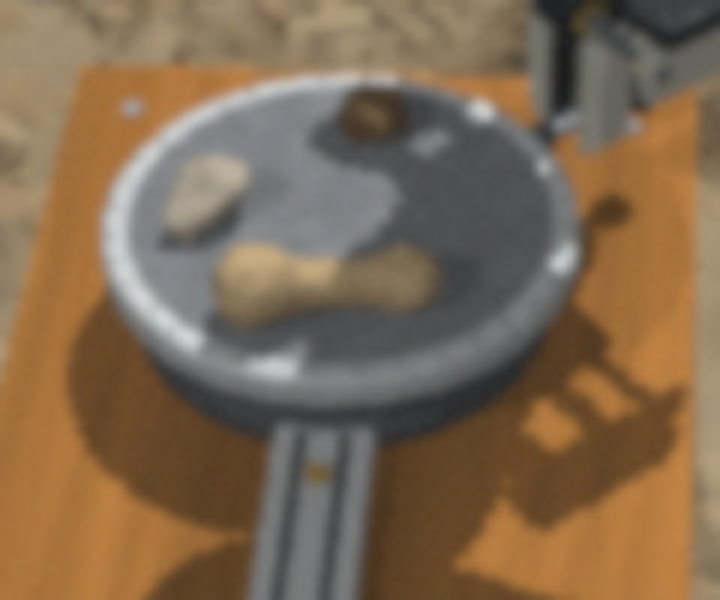

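View pics/top4z.png

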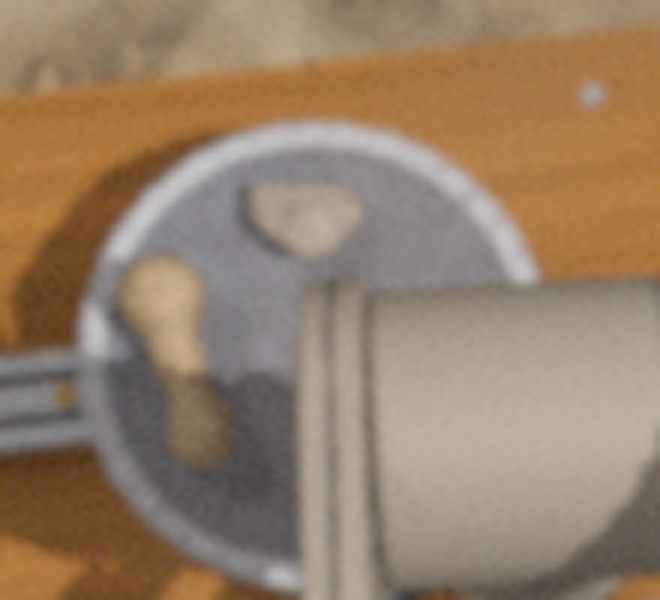

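Run:
```python
from h import *
for n,f,pts in(("side",sz,[(214,285),(440,278),(327,283)]),("top",zt,[(152,255),(207,468),(179.5,361.5)])):
    for q in pts:
        for z in(.122,.128):
            b=inb(ray(n,f(*q),z));print(n,q,z,(b*1000).round(1),"r",round(np.hypot(*b)*1000,1),"ang",np.degrees(np.arctan2(b[1],b[0])).round(1))
p=[M([BX,BY,YAW])@[0,y,1] for y in(.055,.0)]
for z in(.122,.11): print([ ((proj("side",[*q,z])[0]-[235,230]+.5)*6-.5).round(1) for q in p],[ ((proj("top",[*q,z])[0]-[230,150]+.5)*6-.5).round(1) for q in p])
```

```text
side (214, 285) 0.122 [44.9 61.5] r 76.1 ang 53.9
side (214, 285) 0.128 [43.7 68.2] r 81.0 ang 57.3
side (440, 278) 0.122 [-45.4  52.1] r 69.1 ang 131.1
side (440, 278) 0.128 [-45.9  58.9] r 74.7 ang 128.0
side (327, 283) 0.122 [-0.3 57.7] r 57.7 ang 90.3
side (327, 283) 0.128 [-1.1 64.4] r 64.4 ang 91.0
top (152, 255) 0.122 [46.8 63.6] r 78.9 ang 53.7
top (152, 255) 0.128 [45.5 62.8] r 77.6 ang 54.1
top (207, 468) 0.122 [-45.5  48.9] r 66.8 ang 132.9
top (207, 468) 0.128 [-46.4  48.3] r 67.0 ang 133.8
top (179.5, 361.5) 0.122 [ 0.4 56.2] r 56.2 ang 89.5
top (179.5, 361.5) 0.128 [-0.6 55.5] r 55.5 ang 90.7
[array([327. , 278.5]), array([340. , 190.8])] [array([182.5, 362.2]), array([313.3, 348.2])]
[array([327.9, 300.8]), array([340.8, 212.8])] [array([186.2, 367. ]), array([315.8, 353.1])]
```

Both views put the bone's middle within about 1 mm of the +y axis. Now I let go by opening, rising straight up and shutting the gripper, then check from the clear position.

Run:
```python
from h import *
from plant import robot
def rep(t): print(t,round(robot.current_clock(),2),robot.current_tcp_pos().round(4),robot.current_force().round(2),round(robot.current_gripper_width(),3))
robot.command_gripper(.42);rep("open")
p,o=lever_pose(np.radians(41.5),-1,z=.30);robot.move_linear(p,o,.2)
robot.command_gripper(0.);rep("up")
# turn aside so the views are clear, jaws later across the rail
p2=[.36,-.12,.32]; 
try: robot.move_linear(p2,None,.3)
except robot.MotionError as e: print(e)
rep("aside")
i=robot.get_image("side")["image"];cv2.imwrite("pics/side5z.png",cv2.resize(i[230:330,235:355],None,fx=6,fy=6,interpolation=cv2.INTER_CUBIC))
i=robot.get_image("top")["image"];cv2.imwrite("pics/top5.png",i);cv2.imwrite("pics/top5z.png",cv2.resize(i[150:250,230:340],None,fx=6,fy=6,interpolation=cv2.INTER_CUBIC))
```

```text
open 12.7 [0.4791 0.0643 0.107 ] [0.38 0.08 0.82] 0.418
up 14.59 [0.4791 0.0643 0.3   ] [ 0.03  1.3  -0.18] 0.005
the arm cannot follow that straight line within its joint ranges
aside 14.59 [0.4791 0.0643 0.3   ] [ 0.03  1.3  -0.18] 0.005
```

View pics/side5z.png

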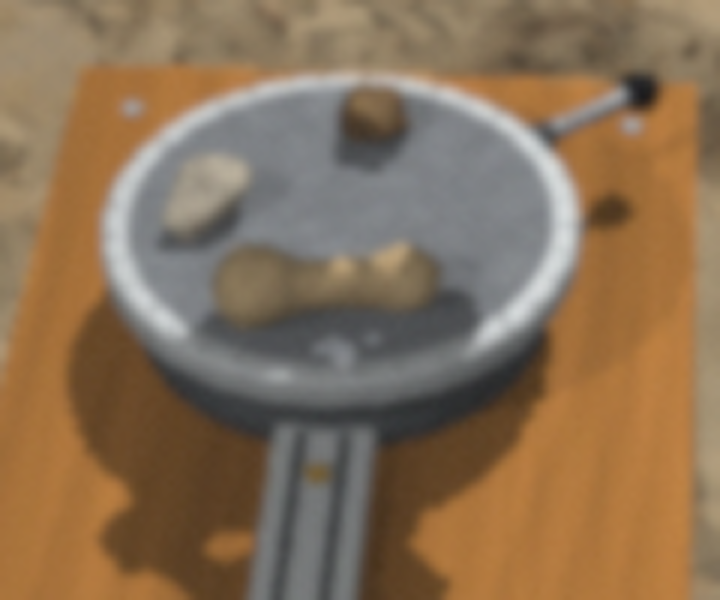

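View pics/top5z.png

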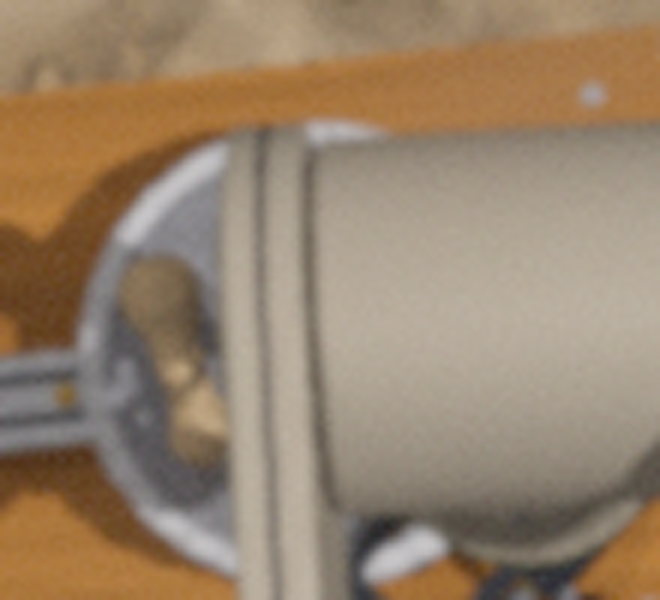

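The lever is free and the bone has stayed put: in the side view its ends are at columns 214 and 440, as before. Next I point at it with shut fingertips about 37 mm above the middle, then rise.

Run:
```python
from h import *
from plant import robot
def rep(t): print(t,round(robot.current_clock(),2),robot.current_tcp_pos().round(4),robot.current_force().round(2),round(robot.current_gripper_width(),3))
b=ray("side",sz(640,90),.1025); d=inb(b); print("ball",d,np.hypot(*d),"platter deg",np.degrees(np.arctan2(d[1],d[0]))-180)
t=M([BX,BY,YAW])@[0,.0555,1]; print("target",t)
y=np.array([np.cos(YAW),np.sin(YAW),0]);z=np.array([0,0,-1.])
for s in(1,-1):
    o=np.c_[np.cross(s*y,z),s*y,z]; q=robot.inverse_kinematics([*t,.176],o); print(s,q)
    if q is not None and abs(q[5])<2.3: best=o
robot.goto([*t,.30],best);rep("above")
robot.move_linear([*t,.176],best,.08);rep("point")
i=robot.get_image("side")["image"];cv2.imwrite("pics/side6z.png",cv2.resize(i[200:340,220:370],None,fx=5,fy=4.2,interpolation=cv2.INTER_CUBIC))
robot.wait(.2)
print(robot.current_qd().round(4))
```

```text
ball [-0.123241   -0.09988579] 0.1586364232580009 platter deg -320.9755264590017
target [0.56362559 0.21172734]
1 [ 2.74201435e-01  1.69902082e-01  1.55428083e+00 -4.44089210e-16
  1.41740974e+00  1.95301435e-01]
-1 None
above 16.87 [0.5636 0.2116 0.3   ] [-0.2   0.45  0.37] 0.006
point 18.57 [0.564  0.2118 0.1767] [-0.6   0.03 -0.21] 0.004
[ 0.0006  0.0019  0.003  -0.0007 -0.0013  0.0009]
```

View pics/side6z.png

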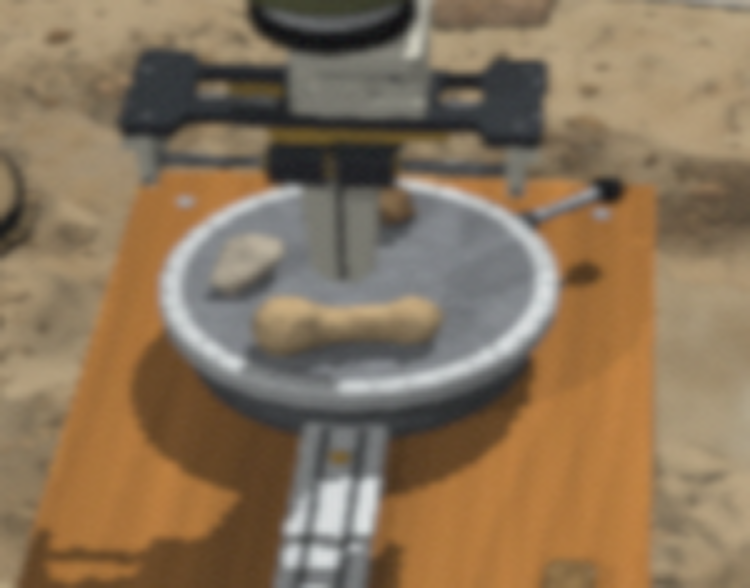

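The side view shows the shut fingertips at about (345,278), just above the bone's waist and clear of it. I hold, then rise.

Run:
```python
from h import *
from plant import robot
def rep(t): print(t,round(robot.current_clock(),2),robot.current_tcp_pos().round(4),robot.current_force().round(2),round(robot.current_gripper_width(),3))
robot.wait(2.6);rep("held")
t=robot.current_tcp_pos()
for h in(.50,.46,.42):
    try: robot.move_linear([t[0],t[1],h],None,.18);break
    except robot.MotionError as e: print(h,e)
rep("risen")
R=robot.current_tool_rot()
try: robot.goto([.40,-.15,.5],R)
except robot.MotionError as e: print(e)
rep("aside")
i=robot.get_image("side")["image"];cv2.imwrite("pics/side7.png",i);cv2.imwrite("pics/side7z.png",cv2.resize(i[230:330,235:355],None,fx=6,fy=6,interpolation=cv2.INTER_CUBIC))
i=robot.get_image("top")["image"];cv2.imwrite("pics/top7.png",i);cv2.imwrite("pics/top7z.png",cv2.resize(i[150:250,230:340],None,fx=6,fy=6,interpolation=cv2.INTER_CUBIC))
```

```text
held 21.42 [0.5636 0.2117 0.176 ] [ 0.07 -0.28 -0.55] 0.004
risen 23.37 [0.5635 0.2117 0.4991] [-0.37 -0.15  0.3 ] 0.009
aside 24.84 [ 0.4004 -0.1496  0.5   ] [-0.34 -0.04  0.35] -0.002
```

View pics/side7z.png

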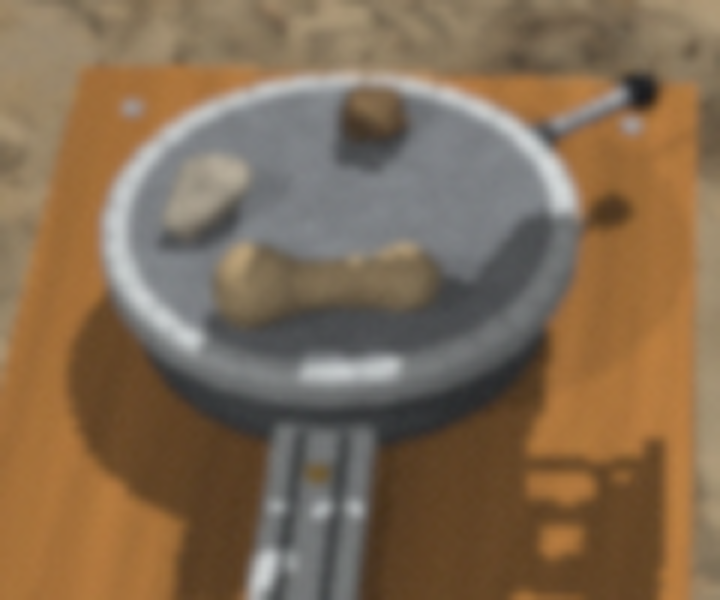

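View pics/top7.png

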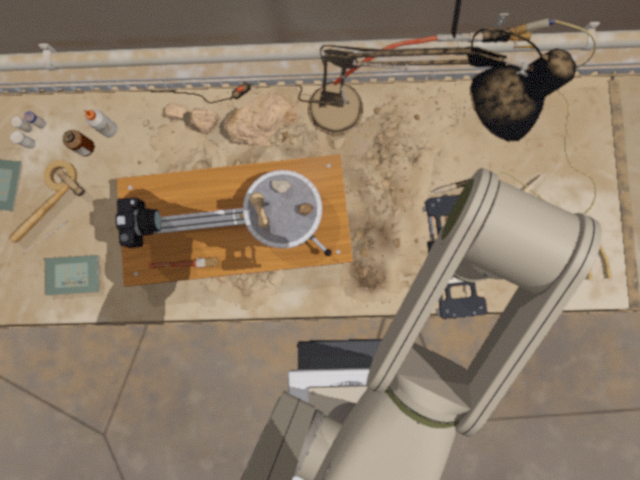

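View pics/top7z.png

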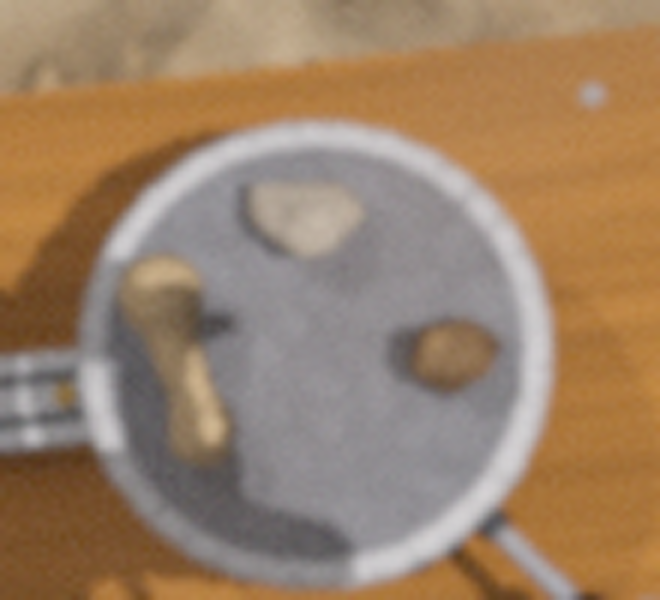

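The final views show the bone unchanged: top ends at (152,256) and (207,468), side ends at columns 214 and 440. The brush is where it was, and the arm is well clear.

Run:
```python
from plant import robot
robot.wait(.3);robot.finish_job();print(robot.current_clock())
```

```text
the job is handed in; nothing more can be done
the job is handed in; nothing more can be done
```

The job is done and handed in at about 25 s of the 64 s allowed; no verdict is reported.

- **Turning:** I straddled the lever with the part-open fingers and turned the platter about 85° counter-clockwise. The force readings taken along the way stayed under about 1.5 N. I then opened the fingers and rose straight off the lever.
- **Alignment:** The top and side views both put the middle of the bone within about 1 mm (1°) of the lens axis, at a radius of 55–58 mm. It looked unchanged after I let go and again after the pointing.
- **Pointing:** I held the shut fingertips about 37 mm above the bone's middle for about 2.8 s without touching it.
- **Clearing:** I rose to a tool height of 0.50 m, so the fingertips were about 36 cm above the bone, then moved aside.
- **Other objects:** In the last pictures the pieces sat as the turn left them, and the camera and brush were where they started. The arm hid the caliper and the bone shell in the last top picture, so I did not check them there. The arm only passed over that area at a height of 0.23 m or more.

The only disagreement was before turning, when the two views differed by about 4° on the bone's angle, probably from the height I assumed for the bone. It went away when I re-measured close to the target.

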